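# Set the wire length stop one hole shorter

## Robot

A 7-joint arm with a two-finger parallel gripper is mounted at the origin on the work surface. World frame = base frame: x ahead of the robot, y to its left, z up, the work surface at z = 0. Lengths are in m, angles in rad, forces in N, time in s.
With the tool pointing down it reaches from about 0.425 to 0.875 m from the base axis. Payload 4.7 kg.
Tool frame: the origin (TCP) lies midway between the tips of the shut fingers; the grasp point (between the pads) lies 19 mm behind it (ctrl.grip_depth is the distance from the TCP to the grasp point, in m); x points along the fingers, z is the direction in which the jaws open and shut, and the axes are right-handed (so a half turn about x gives the same grasp; the last joint's range is limited). The gripper opens to 87 mm and grips with 3 to 60 N. Pads are 19 mm wide; open, the fingers measure 117 mm over their backs; the gripper's body (75 mm by 190 mm) begins 51 mm behind the grasp point.
Start: joints at [-1.169, 0.321, -0.07, 1.45, 0.023, 1.371, -0.057], TCP at [0.246, 0.602, 0.223] pointing down, gripper open.
Joint ranges: [-2.86, 2.86], [-0.3, 2.09], [-1.38, 1.24], [0.06, 2.45], [-1.56, 4.7], [0.09, 2.05], [-2.69, 2.69]. Speed limits (rad/s): [2.57, 2.57, 3.14, 3.14, 3.14, 3.14, 3.14].

## Interface

Orientations are given as a rotation vector (axis times angle).
In Python, from cell import ctrl gives the robot as it stands.
- The arm moves only by the tool move_arm, never from a script. Its argument "increments" is text: rows parted by semicolons, each of 7 numbers parted by spaces: the turn, a rotation vector about the world's x, y, z in rad, then the shift along the world's x, y, z in m, then the opening, from 0 (shut) to 1 (fully open). In form: wx wy wz dx dy dz hand; .... A call has 1 to 20 rows; each row shifts and turns the commanded pose from where the row before left it; what a row does not reach is not made up. A row lasts 1/10 s, in which the tool goes at most 50 mm and 8.59 degrees, less where a joint would pass 70% of its speed; a pose out of reach is approached as far as the arm can. A call is refused whole if a number of a shift passes 0.05 or a number of a turn 0.15, either way. A call with a gripper value outside its range is refused whole. The fingers move at their own pace and stop on an object; the grip force is fixed at half the most. Time passes only in rows, so rows that do not move let the fingers close. It gives the time, the measured TCP pose, the force and the opening at its end, in the units of the state.
- ctrl.state(): the state, without advancing time (a new reading comes with each control period).
- ctrl.capture(name): name is "side" or "top"; returns a dict with "img" (384x512x3 uint8, red, green, blue), "depth" (384x512 float32, m along the optical axis (not along the pixel's ray), 0 where there is no reading), "fx", "fy", "cx", "cy" (pixels), "k1" (the pictures are not rectified: a ray, as slopes to the right and down, at radius r is drawn at 1 + k1 r^2 times it, then the intrinsics apply), "xyz" and "rotation" of the camera in the world. Camera axes: x right, y up, looking along -z (the intrinsics and any distortion apply to the point x, -y, -z); pixel columns grow to the right and rows downward; lengths in m; the calibration is good to about 2 mm. A picture is of the moment at which its call begins.
- ctrl.job_done(): hands the job in, once; it reports no verdict.
The state is a dict: "clock": time; "qpos": joint angles; "qd": joint speeds; "tau": joint torques, N m; "tcp_pos": TCP position; "tcp_rot": TCP orientation; "force": force on the tool from outside, world axes, zero at the start; "ft_torque": the same for the moment, N m; "opening": finger opening in m.
Only numpy, scipy, OpenCV 4.12 (cv2) and the standard library are available. Lean on these libraries where they do the work, as an engineer would, in place of code of your own. Each camera call takes 0.05 s, during which the arm holds its last target.

## Task

Set the wire-length gauge one hole shorter: push the red lock knob down and turn it anticlockwise past its safety stop to free the tube, press in the brass spring button and slide the stop tube in until the button snaps fully out of the very next hole, then push the knob down again and turn it back past the stop so that it locks and springs up. Leave everything else on the bench where it is.

Things in the scene. Friction and masses are not known exactly. Their poses are not given: they have to be found in the camera images.
- gauge: The fixed gauge: board 190 x 400 x 10 mm; origin under the tube's axis at the bench. Local y runs along the tube, out of its mouth; local x square to it, towards the lock knob's side; z up. Blue outer tube 36 mm square from y -200 to +60 mm, flat top 56 mm above the bench, wall 2 mm, with three 14 mm holes 25 mm apart in its top at y +46 (first), +21 (next) and -4 mm.
- button_top (a point): Top of the brass spring button: pin 12 mm across, dome of 6 mm radius, carried by the inner tube, 7 mm proud of the outer tube's top at the start, 1 mm play in its hole. Axes as gauge. Spring: 2 N at first, 5 N flush, about 6 N under the wall. Pressed flush, its dome slips under the hole's edge if the inner tube is pushed in (-y) with 10 to 15 N at the same time.
- plate_face (a point): Point on the outer (+y) face of the black end plate of the inner tube, on the centre line, 74 mm above the bench, always 72 mm along +y from the button's axis (one fingertip can press the button while the other finger, beyond the plate, pushes it). Axes as gauge. Plate 6 mm thick, 40 mm wide, top 92 mm above the bench; 52 mm of 31 mm square inner tube show between mouth and plate.
- next_hole (a point): Centre of the next hole, in the outer tube's top face (fixed, axes as gauge). After about 7 mm of slide the button stays under the wall by itself; then leave it uncovered and push only the plate (about 3 N) along -y until the button snaps out here and the tube stops. Do not run on to the third hole.
- knob_grip (a point): Centre of the red bar on the black lock knob, on its vertical turning axis, at gauge x +50, y -70 mm, 88 mm above the bench when up. Bar 44 mm long (local x), 12 mm thick (local y), 20 mm high, on a disc 52 mm across whose top is 10 mm below this point (fingertips may push on it). A steel stop stands 29 to 46 mm from the axis on the side away from the tube, top 69 mm above the bench.
- stop_tube (a joint): How far the inner tube has been slid in, m: 0 with the button in the first hole (start), 0.025 in the next hole, 0.050 in the third. Blocked by the lock until the knob is freed.
- spring_button (a joint): How far the spring button is pressed in, m: 0 fully out, 0.007 flush with the tube's top, 0.009 under the tube's wall.
- lock_knob (a joint): Angle of the lock knob, rad, growing anticlockwise from above: 0 locked, bar square to the tube (along gauge x); 1.45 free, bar nearly along it; end stops at both. The safety stop blocks it between about 0.45 and 0.95 both ways unless it is held down 6 mm or more. Tube free beyond 1.15. It stays where it is left, and locks again only with the tube in a hole.
- lock_push (a joint): How far the lock knob is pushed down, m: 0 up, 0.008 at the bottom; it springs back up; 3 N to start and 7 N at the bottom.
- conn_a_mid (a point): Bystander, loose, to be left alone: small black connector housing with a white clip, 38 x 26 x 20 mm; the point is its centre.
- conn_b_mid (a point): Bystander, loose, to be left alone: small black connector housing with an orange clip, 30 x 26 x 20 mm; the point is its centre.
- conn_c_mid (a point): Bystander, loose, to be left alone: small black connector housing with a white clip, 34 x 26 x 20 mm; the point is its centre.
- flask_mid (a point): Bystander, loose, to be left alone: red drinking flask standing upright, 70 mm across, 208 mm tall; the point lies on its axis, 100 mm up.
- spool_mid (a point): Bystander, loose, to be left alone: wire spool with orange and copper winding standing on end, 80 mm across, 70 mm tall; the point is its centre.
- tape_mid (a point): Bystander, loose, to be left alone: roll of black tape lying flat, 96 mm across, 19 mm high; the point is its centre.
- crimper_mid (a point): Bystander, loose, to be left alone: crimping pliers with blue handles lying flat, 205 mm long (along the local y axis), 16 mm high; the point is its centre.
- driver_grip (a point): Bystander, loose, to be left alone: screwdriver with a yellow handle lying flat, 170 mm long along its local x axis, 26 mm high; the point lies in the handle.

How it is judged:
By the outcome, as a careful person would: the job done as asked, in the order asked, and still so for the second after the job is handed in, with the robot touching nothing.
It also fails if it takes over 64 s, if anything falls off the work surface, if the arm or the gripper's body presses on something with over 40 N, if the wrist force passes 120 N, or if a joint passes its speed limit or range.

## Working session

There is one attempt and no reset: what is moved stays moved. The work goes in short steps, Python scripts to look and compute and a tool call to move; the robot and the scene stay as the last step left them, time stands still between calls to the robot, and variables do not carry over. Pictures are saved under pics/ and viewed, and the job is handed in when it is done.

Besides the shell and the picture viewer there is one more tool, called in YAML: its name, and indented under it one key for each argument. move_arm: Moves the arm, as the interface text tells. Its arguments: {"type":"object","properties":{"increments":{"type":"string"}},"required":["increments"]}

```bash
ls; mkdir -p pics; cat > h.py <<'E'
import numpy as np, cv2
from cell import ctrl
def save(c,n): cv2.imwrite('pics/'+n+'.png',c['img'][:,:,::-1])
def ray(c,u,v):
    xd=(u-c['cx'])/c['fx']; yd=(v-c['cy'])/c['fy']
    x,y=xd,yd
    for _ in range(20):
        s=1+c['k1']*(x*x+y*y); x,y=xd/s,yd/s
    R=np.array(c['rotation'])
    if R.ndim==1: R=cv2.Rodrigues(R)[0]
    return np.array(c['xyz']),R@np.array([x,-y,-1.0])
def plane(c,u,v,z):
    o,d=ray(c,u,v); return o+d*(z-o[2])/d[2]
def proj(c,p):
    R=np.array(c['rotation'])
    if R.ndim==1: R=cv2.Rodrigues(R)[0]
    q=R.T@(np.array(p)-np.array(c['xyz'])); x=q[0]/-q[2]; y=-q[1]/-q[2]
    s=1+c['k1']*(x*x+y*y); return c['cx']+c['fx']*x*s, c['cy']+c['fy']*y*s
def pt(c,u,v):
    o,d=ray(c,u,v); return o+d*c['depth'][int(round(v)),int(round(u))]
E
python3 - <<'E'
from h import *
print(ctrl.state())
for n in('top','side'):
    c=ctrl.capture(n); save(c,n+'0'); print(n,c['xyz'],c['rotation'],c['fx'],c['k1'])
    np.save(n+'0.npy',c,allow_pickle=True)
E
```

```text
pics
{'clock': 0.0, 'qpos': array([-1.16887116,  0.32182361, -0.07010354,  1.45167605,  0.02263118,
        1.37080853, -0.05690708]), 'qd': array([-1.79458631e-04, -7.03995862e-04,  8.94124548e-04, -1.18650329e-03,
       -1.38946976e-03,  8.59653322e-05, -3.06268492e-04]), 'tau': array([-1.01224086e-04, -4.91282380e+01, -4.04080097e-01, -3.12541044e+01,
       -6.39673742e-02,  4.36190399e-02,  1.78736200e-04]), 'tcp_pos': array([0.24564909, 0.60119034, 0.22146076]), 'tcp_rot': array([-0.92016068,  1.36962583,  0.91822266]), 'force': array([-0.52081456,  0.42406426,  0.68855165]), 'ft_torque': array([ 0.01974737, -0.00966152,  0.01332215]), 'opening': 0.08666828428082589}
top [0.49624223 0.04592611 1.22743372] [ 0.07451431 -0.05438734 -1.56010091] 441.6962929981035 -0.10782952475093603
side [ 0.47996688 -0.56796679  0.67313403] [ 0.81464055 -0.07280425 -0.12238541] 390.0883026586649 -0.02721495640895365
```

View pics/top0.png

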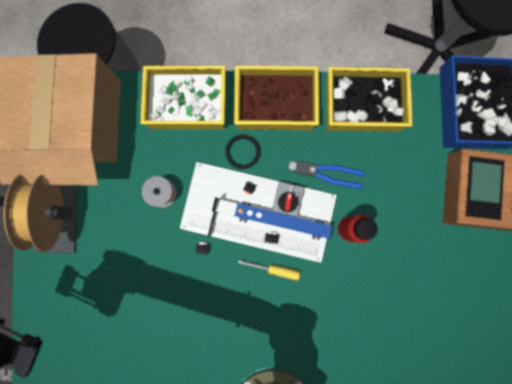

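View pics/side0.png

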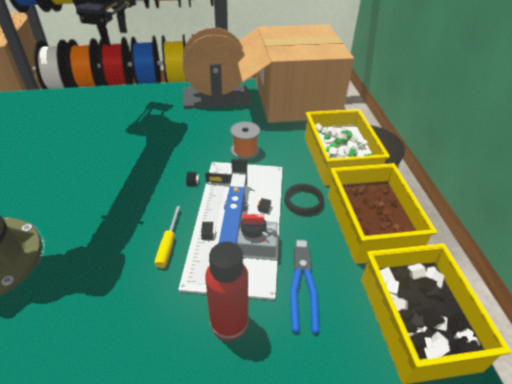

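```bash
python3 - <<'E'
from h import *
t=np.load('top0.npy',allow_pickle=True).item(); s=np.load('side0.npy',allow_pickle=True).item()
a=t['img'][150:270,170:350]; cv2.imwrite('pics/tc.png',cv2.resize(a,(800,533),interpolation=cv2.INTER_CUBIC)[:,:,::-1])
a=s['img'][150:300,170:300]; cv2.imwrite('pics/sc.png',cv2.resize(a,(520,600),interpolation=cv2.INTER_CUBIC)[:,:,::-1])
# blue outer tube mask
h=cv2.cvtColor(t['img'],cv2.COLOR_RGB2HSV)
m=cv2.inRange(h,(100,120,60),(125,255,255)); m[:195]=0;m[245:]=0;m[:,:225]=0;m[:,340:]=0
r=cv2.minAreaRect(cv2.findNonZero(m)); print(r,cv2.boxPoints(r))
for p in cv2.boxPoints(r): print(plane(t,*p,0.056))
E
```

```text
((283.97540283203125, 220.60116577148438), (97.7167739868164, 13.812784194946289), 13.65041732788086) [[234.8672  215.78204]
 [238.12697 202.3594 ]
 [333.08362 225.42029]
 [329.82385 238.84293]]
[0.52752835 0.10571561 0.056     ]
[0.56326011 0.09751145 0.056     ]
[ 0.50434514 -0.15485328  0.056     ]
[ 0.46883572 -0.14614767  0.056     ]
```

View pics/tc.png

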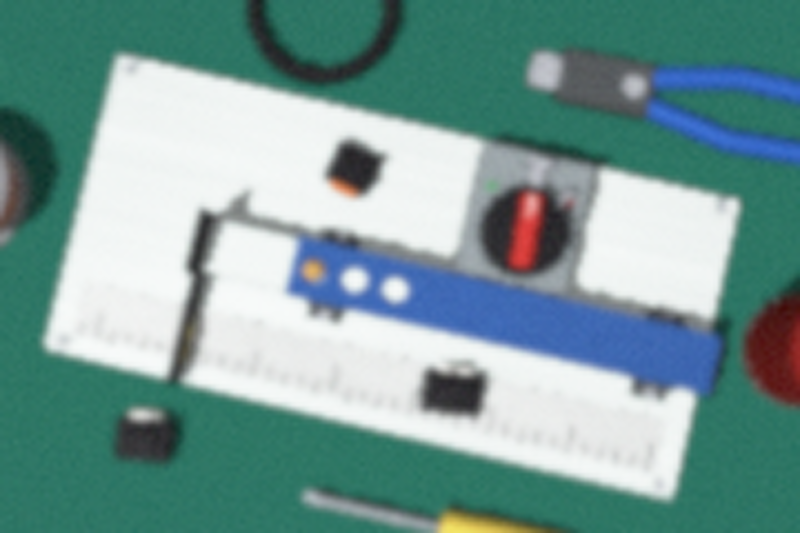

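View pics/sc.png

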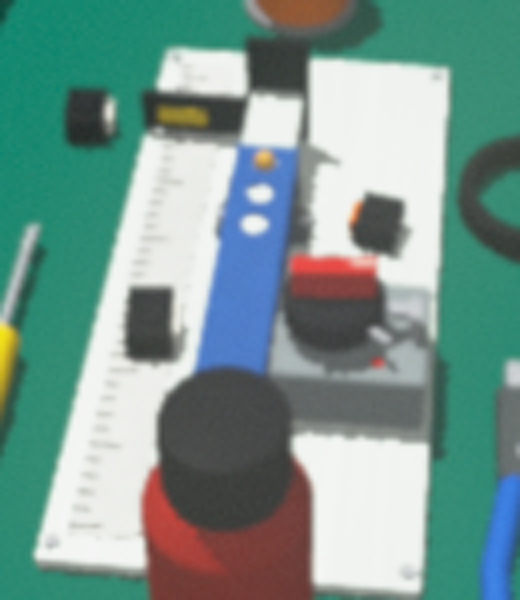

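```bash
cat >> h.py <<'E'
O=np.array([0.5319,0.0438]); YAW=np.deg2rad(-13.13)
ex=np.array([np.cos(YAW),np.sin(YAW)]); ey=np.array([-np.sin(YAW),np.cos(YAW)])
def W(x,y,z): return np.array([*(O+x*ex+y*ey),z])
def L(p): d=np.array(p[:2])-O; return np.array([d@ex,d@ey,p[2] if len(p)>2 else 0])
E
python3 - <<'E'
from h import *
for n in('top0','side0'):
    c=np.load(n+'.npy',allow_pickle=True).item()
    if n=='side0': box=(170,150,300,300,4)
    else: box=(170,150,350,270,4.44)
    im=c['img'].copy()
    h=cv2.cvtColor(im,cv2.COLOR_RGB2HSV)
    def cen(m,roi):
        M=np.zeros_like(m); x0,y0,x1,y1=roi; M[y0:y1,x0:x1]=m[y0:y1,x0:x1]; mm=cv2.moments(M,True); return (mm['m10']/mm['m00'],mm['m01']/mm['m00'],mm['m00'])
    red=cv2.inRange(h,(0,140,120),(7,255,255))|cv2.inRange(h,(173,140,120),(180,255,255))
    roi={'top0':(275,185,300,220),'side0':(240,210,270,235)}[n]
    r=cen(red,roi); print(n,'red',r,L(plane(c,r[0],r[1],0.098)),'pred',proj(c,W(.05,-.07,.098)))
    br=cv2.inRange(h,(8,90,100),(28,255,255)); roi={'top0':(232,203,250,218),'side0':(228,180,246,196)}[n]
    r=cen(br,roi); print('brass',r,L(plane(c,r[0],r[1],0.060)),'pred',proj(c,W(0,.046,.06)))
    wh=cv2.inRange(h,(0,0,170),(180,70,255))
    for roi,y in {'top0':[((244,206,255,218),.021),((254,208,266,222),-.004)],'side0':[((230,193,240,203),.021),((228,200,240,211),-.004)]}[n]:
        r=cen(wh,roi); print('hole',r,L(plane(c,r[0],r[1],0.056)),'pred',proj(c,W(0,y,.056)))
    a=cv2.resize(im[box[1]:box[3],box[0]:box[2]],None,fx=4,fy=4,interpolation=cv2.INTER_CUBIC)
    for p in [W(-.02,.118,.092),W(.02,.118,.092),W(.076,-.07,.078),W(.05,-.07,.098),W(.096,-.07,.069),W(.079,-.07,.069)]:
        u,v=proj(c,p); cv2.circle(a,(int((u-box[0]+.5)*4),int((v-box[1]+.5)*4)),3,(255,0,255),-1)
    cv2.imwrite('pics/ov_'+n+'.png',a[:,:,::-1])
E
```

```text
top0 red (287.62666666666667, 203.16, 75.0) [ 0.04437398 -0.0665624   0.098     ] pred (np.float64(289.43954991196085), np.float64(201.34414145666065))
brass (240.0, 210.28571428571428, 7.0) [-0.00105468  0.04936655  0.06      ] pred (np.float64(241.33075522122078), np.float64(210.1997910605577))
hole (249.36666666666667, 212.63333333333333, 30.0) [-0.0011004   0.02392476  0.056     ] pred (np.float64(250.53648116541495), np.float64(212.49125514209868))
hole (258.09375, 215.3125, 32.0) [-0.0025231  -0.00023388  0.056     ] pred (np.float64(259.69957454966556), np.float64(214.723414918861))
side0 red (251.33333333333334, 216.56944444444446, 72.0) [ 0.04524848 -0.06954621  0.098     ] pred (np.float64(253.6572463375473), np.float64(216.91919388946772))
brass (235.5, 189.5, 12.0) [-0.00209515  0.04719321  0.06      ] pred (np.float64(236.33756220704512), np.float64(189.91811300551737))
hole (234.5, 198.0, 26.0) [-0.00140489  0.02305507  0.056     ] pred (np.float64(235.0006333826701), np.float64(198.674651383786))
hole (233.16129032258064, 204.8709677419355, 31.0) [-0.00158693  0.00089203  0.056     ] pred (np.float64(233.58658928666466), np.float64(206.4789050412752))
```

View pics/ov_top0.png

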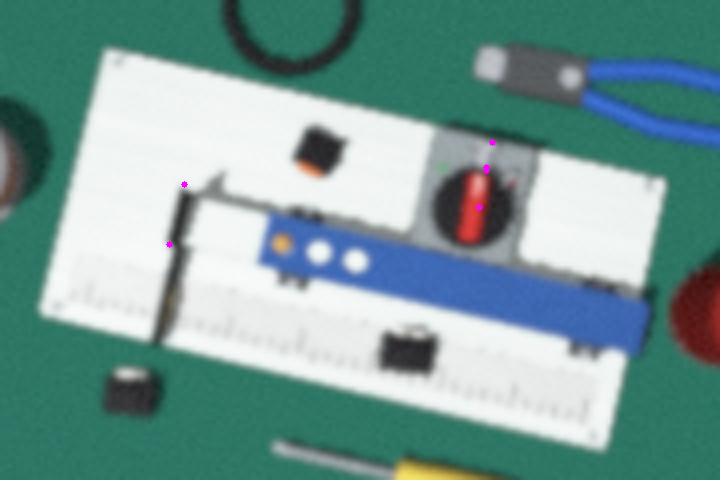

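View pics/ov_side0.png

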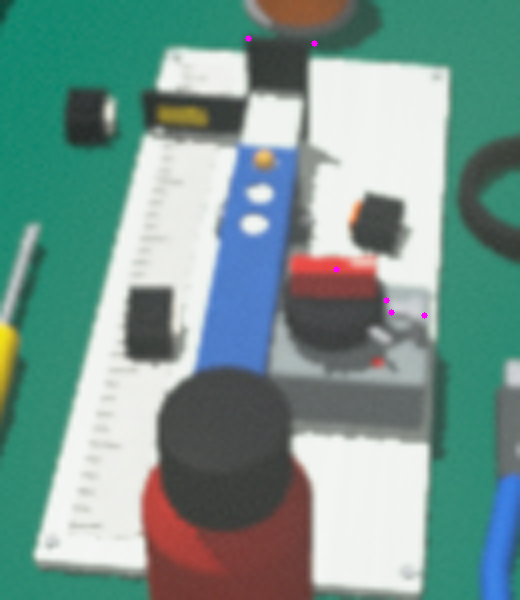

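```bash
sed -i 's/^O=.*;/O=np.array([0.5319,0.0438])+np.array([-0.0010,0.0023]);/' h.py; python3 - <<'E'
from h import *
s=ctrl.state(); R=cv2.Rodrigues(s['tcp_rot'])[0]; print(R.round(3))
z=R[:,2]; print('jaw az deg',np.degrees(np.arctan2(z[1],z[0])),'TCP az',np.degrees(np.arctan2(.602,.246)))
print('ey az',np.degrees(np.arctan2(ey[1],ey[0])))
for n,p in dict(knob=(.05,-.07,.088),button=(0,.046,.063),plate=(0,.118,.074)).items(): print(n,W(*p).round(4))
t=np.load('top0.npy',allow_pickle=True).item()
P=plane(t,361,226,.208); print('flask',P,L(P)); P=plane(t,251,187,.025);print('connb',P,L(P));P=plane(t,158,190,.07);print('spool',P,L(P))
u,v=248,187; 
for q in [(216,200),(214,215),(210,230),(160,190),(358,228),(288,200)]: print(q,pt(t,*q).round(3),L(pt(t,*q)).round(3))
E
```

```text
[[-0.001 -0.926  0.378]
 [-0.002  0.378  0.926]
 [-1.    -0.    -0.002]]
jaw az deg 67.78136690688726 TCP az 67.77321561435022
ey az 76.87
knob [ 0.5637 -0.0334  0.088 ]
button [0.5413 0.0909 0.063 ]
plate [0.5577 0.161  0.074 ]
flask [ 0.50237955 -0.19373276  0.208     ] [ 0.02670586 -0.2400416   0.208     ]
connb [0.60742141 0.06419665 0.025     ] [0.07041007 0.03500625 0.025     ]
spool [0.5930974  0.30993122 0.07      ] [0.00063915 0.27106276 0.07      ]
(216, 200) [0.568 0.155 0.077] [0.011 0.114 0.077]
(214, 215) [0.53  0.164 0.031] [-0.028  0.114  0.031]
(210, 230) [0.489 0.173 0.039] [-0.07   0.114  0.039]
(160, 190) [0.593 0.305 0.07 ] [0.002 0.266 0.07 ]
(358, 228) [ 0.498 -0.187  0.208] [ 0.021 -0.234  0.208]
(288, 200) [ 0.568 -0.032  0.1  ] [ 0.054 -0.068  0.1  ]
```

move_arm:
  increments: "0 0 -0.149 0.0159 -0.0317 0 0.5; 0 0 -0.149 0.0159 -0.0317 0 0.5; 0 0 -0.149 0.0159 -0.0317 0 0.5; 0 0 -0.149 0.0159 -0.0317 0 0.5; 0 0 -0.149 0.0159 -0.0317 0 0.5; 0 0 -0.149 0.0159 -0.0317 0 0.5; 0 0 -0.149 0.0159 -0.0317 0 0.5; 0 0 -0.149 0.0159 -0.0317 0 0.5; 0 0 -0.149 0.0159 -0.0317 0 0.5; 0 0 -0.149 0.0159 -0.0317 0 0.5; 0 0 -0.149 0.0159 -0.0317 0 0.5; 0 0 -0.149 0.0159 -0.0317 0 0.5; 0 0 -0.149 0.0159 -0.0317 0 0.5; 0 0 -0.149 0.0159 -0.0317 0 0.5; 0 0 -0.149 0.0159 -0.0317 0 0.5; 0 0 -0.149 0.0159 -0.0317 0 0.5; 0 0 -0.149 0.0159 -0.0317 0 0.5; 0 0 -0.149 0.0159 -0.0317 0 0.5; 0 0 -0.149 0.0159 -0.0317 0 0.5; 0 0 -0.149 0.0159 -0.0317 0 0.5"

```text
clock: 2.1
tcp_pos: [0.564, -0.0335, 0.2223]
tcp_rot: [1.378, 1.091, -1.378]
force: [0.4, 0.7, -0.1]
opening: 0.0436
```

```bash
cat > st.py <<'E'
from h import *
s=ctrl.state(); R=cv2.Rodrigues(s['tcp_rot'])[0]; z=R[:,2]
print('t',round(s['clock'],2),'tcp',s['tcp_pos'].round(4),'local',L(s['tcp_pos']).round(4),'jaw az',round(np.degrees(np.arctan2(z[1],z[0])),2),'down',R[:,0].round(3),'F loc',np.round([s['force'][:2]@ex,s['force'][:2]@ey,s['force'][2]],2),'q',s['qpos'].round(2),'open',round(s['opening'],4),'T',s['ft_torque'].round(2))
E
python3 st.py
```

```text
t 2.1 tcp [ 0.564  -0.0335  0.2223] local [ 0.0504 -0.07    0.2223] jaw az -103.3 down [-0.  0. -1.] F loc [ 0.25  0.75 -0.05] q [-0.54  0.15  0.61  1.69 -0.09  1.33 -1.71] open 0.0436 T [-0.02  0.17 -0.04]
```

move_arm:
  increments: "0 0 0 0 0 -0.03 0.5; 0 0 0 0 0 -0.03 0.5; 0 0 0 0 0 -0.03 0.5; 0 0 0 0 0 -0.03 0.5; 0 0 0 0 0 -0.015 0.5; 0 0 0 0 0 -0.005 0.5; 0 0 0 0 0 0 0.4; 0 0 0 0 0 0 0.4"

```text
clock: 2.9
tcp_pos: [0.5649, -0.0323, 0.0839]
tcp_rot: [1.375, 1.092, -1.372]
force: [0.9, 0.4, 0.3]
opening: 0.037
```

```bash
python3 st.py; python3 - <<'E'
from h import *
for n,b in(('top',(250,170,330,240)),('side',(200,180,300,270))):
    c=ctrl.capture(n); np.save(n+'1.npy',c,allow_pickle=True)
    a=c['img'][b[1]:b[3],b[0]:b[2]]; cv2.imwrite('pics/k1'+n+'.png',cv2.resize(a,None,fx=6,fy=6,interpolation=cv2.INTER_CUBIC)[:,:,::-1])
E
```

```text
t 2.9 tcp [ 0.5649 -0.0323  0.0839] local [ 0.0509 -0.0686  0.0839] jaw az -102.96 down [ 0.002  0.    -1.   ] F loc [0.74 0.57 0.27] q [-0.5   0.28  0.59  1.85 -0.18  1.06 -1.64] open 0.037 T [0.02 0.18 0.02]
```

View pics/k1side.png

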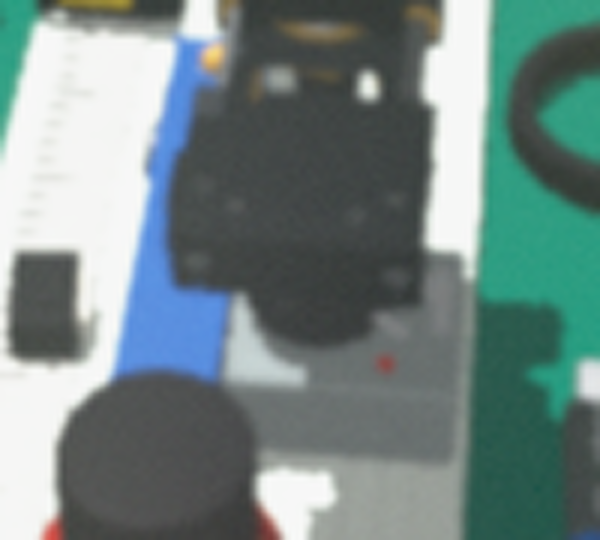

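move_arm:
  increments: "0 0 0 -0.0005 -0.0005 0 0.1; 0 0 0 0 0 0 0.1; 0 0 0 0 0 0 0.1; 0 0 0 0 0 0 0; 0 0 0 0 0 0 0; 0 0 0 0 0 0 0"

```text
clock: 3.6
tcp_pos: [0.564, -0.0312, 0.0829]
tcp_rot: [1.375, 1.095, -1.372]
force: [1.2, 5.2, 1.4]
opening: 0.0118
```

```bash
python3 st.py
```

```text
t 3.6 tcp [ 0.564  -0.0312  0.0829] local [ 0.0498 -0.0678  0.0829] jaw az -102.9 down [ 0.001  0.002 -1.   ] F loc [-0.06  5.32  1.39] q [-0.5   0.28  0.59  1.85 -0.18  1.06 -1.64] open 0.0118 T [ 1.12 -0.17 -0.03]
```

move_arm:
  increments: "0 0 0 0.0005 0.002 -0.003 0; 0 0 0 0 0 -0.003 0; 0 0 0 0 0 -0.003 0; 0 0 0 0 0 -0.002 0; 0 0 0 0 0 0 0"

```text
clock: 4.1
tcp_pos: [0.5645, -0.031, 0.0745]
tcp_rot: [1.376, 1.094, -1.373]
force: [-6.8, 4.3, 22.8]
opening: 0.0115
```

```bash
python3 st.py
```

```text
t 4.1 tcp [ 0.5645 -0.031   0.0745] local [ 0.0502 -0.0674  0.0745] jaw az -102.99 down [ 0.001  0.001 -1.   ] F loc [-7.62  2.59 22.76] q [-0.5   0.29  0.59  1.85 -0.19  1.05 -1.63] open 0.0115 T [0.61 1.82 0.09]
```

move_arm:
  increments: "0 0 0.1 0 0 0.001 0; 0 0 0.125 0 0 0 0; 0 0 0.125 0 0 0 0; 0 0 0.125 0 0 0 0; 0 0 0.125 0 0 0 0; 0 0 0.125 0 0 0 0; 0 0 0.125 0 0 0 0"

```text
clock: 4.8
tcp_pos: [0.5646, -0.0324, 0.0747]
tcp_rot: [0.736, 1.441, -0.736]
force: [-3.9, -0.4, 14.8]
opening: 0.0117
```

```bash
python3 st.py
```

```text
t 4.8 tcp [ 0.5646 -0.0324  0.0747] local [ 0.0507 -0.0688  0.0747] jaw az -54.05 down [ 0.002 -0.001 -1.   ] F loc [-3.71 -1.32 14.83] q [-0.39  0.28  0.46  1.85 -0.14  1.04 -0.82] open 0.0117 T [-0.06  0.93 -0.09]
```

Turned about 0.85 rad with little torque. Continuing to the end stop.

move_arm:
  increments: "0 0 0.125 0 0 0 0; 0 0 0.125 0 0 0 0; 0 0 0.125 0 0 0 0; 0 0 0.125 0 0 0 0; 0 0 0.08 0 0 0 0; 0 0 0.02 0 0 0 0; 0 0 0 0 0 0 0"

```text
clock: 5.5
tcp_pos: [0.5655, -0.0329, 0.0747]
tcp_rot: [0.272, 1.549, -0.274]
force: [-1.2, 0.1, 12.5]
opening: 0.0118
```

```bash
python3 st.py
```

```text
t 5.5 tcp [ 0.5655 -0.0329  0.0747] local [ 0.0516 -0.0691  0.0747] jaw az -19.96 down [ 0.004 -0.002 -1.   ] F loc [-1.15 -0.22 12.53] q [-0.32  0.27  0.38  1.85 -0.11  1.04 -0.25] open 0.0118 T [-0.19  0.42  0.04]
```

move_arm:
  increments: "0 0 0 0 0 0.004 0; 0 0 0 0 0 0.004 0; 0 0 0 0 0 0 0.3; 0 0 0 0 0 0 0.3; 0 0 0 0 0 0.02 0.3; 0 0 0 0 0 0.03 0.4; 0 0 0 0 0 0.03 0.5"

```text
clock: 6.2
tcp_pos: [0.5619, -0.0307, 0.1595]
tcp_rot: [0.271, 1.558, -0.273]
force: [1.0, 0.4, -0.4]
opening: 0.0349
```

```bash
python3 st.py; python3 - <<'E'
from h import *
O2=O+.0015*ex+.0024*ey
s=ctrl.state()['tcp_pos'][:2]
for n,x,y in(('button',0,.046),('plateface',0,.118)):
    p=O2+x*ex+y*ey; print(n,p.round(4),(p-s).round(4))
# target TCP: plate-finger inner surface 5 mm beyond plate, opening .0645+.005
for op in (.0645,.0695):
    p=O2+(.0535+op/2)*ey; print(op,p.round(4),(p-s).round(4))
E
```

```text
t 6.2 tcp [ 0.5619 -0.0307  0.1595] local [ 0.0477 -0.0677  0.1595] jaw az -19.87 down [-0.005 -0.    -1.   ] F loc [ 0.94  0.6  -0.42] q [-0.34  0.18  0.38  1.76 -0.07  1.21 -0.28] open 0.0349 T [-0.04  0.01 -0.01]
button [0.5434 0.0929] [-0.0186  0.1235]
plateface [0.5597 0.163 ] [-0.0022  0.1937]
0.0645 [0.5524 0.1316] [-0.0096  0.1623]
0.0695 [0.553 0.134] [-0.009   0.1647]
```

move_arm:
  increments: "0 0 -0.121 -0.0008 0.0137 0 0.768; 0 0 -0.121 -0.0008 0.0137 0 0.768; 0 0 -0.121 -0.0008 0.0137 0 0.768; 0 0 -0.121 -0.0008 0.0137 0 0.768; 0 0 -0.121 -0.0008 0.0137 0 0.768; 0 0 -0.121 -0.0008 0.0137 0 0.768; 0 0 -0.121 -0.0008 0.0137 0 0.768; 0 0 -0.121 -0.0008 0.0137 0 0.768; 0 0 -0.121 -0.0008 0.0137 0 0.768; 0 0 -0.121 -0.0008 0.0137 0 0.768; 0 0 -0.121 -0.0008 0.0137 0 0.768; 0 0 -0.122 0 0.0133 0 0.768; 0 0 0 0 0 0 0.768; 0 0 0 0 0 0 0.768"

```text
clock: 7.6
tcp_pos: [0.5542, 0.1328, 0.1595]
tcp_rot: [1.371, 1.094, -1.376]
force: [-0.3, -0.3, 0.2]
opening: 0.0669
```

```bash
sed -i 's/^O=.*;/O=np.array([0.5319,0.0438])+np.array([-0.0010,0.0023])+0.0015*np.array([.9739,-.2272])+.0024*np.array([.2272,.9739]);/' h.py; python3 st.py; python3 - <<'E'
from h import *
for n,b in(('top',(180,160,320,260)),('side',(170,100,300,250))):
    c=ctrl.capture(n); np.save(n+'2.npy',c,allow_pickle=True)
    a=c['img'][b[1]:b[3],b[0]:b[2]]; cv2.imwrite('pics/k2'+n+'.png',cv2.resize(a,None,fx=4,fy=4,interpolation=cv2.INTER_CUBIC)[:,:,::-1])
E
```

```text
t 7.6 tcp [0.5542 0.1328 0.1595] local [0.0014 0.0873 0.1595] jaw az -102.93 down [-0.002 -0.001 -1.   ] F loc [-0.18 -0.36  0.22] q [-0.64  0.2   0.41  1.75 -0.08  1.21 -2.01] open 0.0669 T [-0.03  0.17 -0.05]
```

View pics/k2side.png

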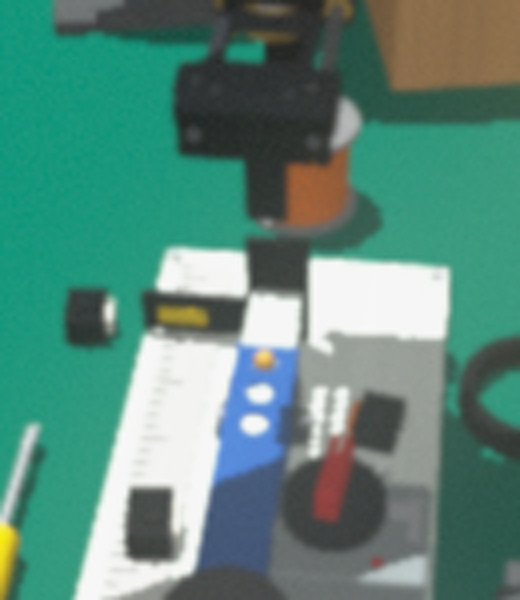

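View pics/k2top.png

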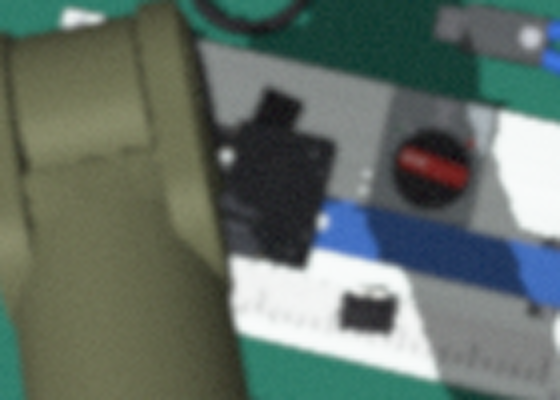

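move_arm:
  increments: "0 0 0 -0.0014 0.0003 -0.03 0.768; 0 0 0 0 0 -0.03 0.768; 0 0 0 0 0 -0.02 0.768; 0 0 0 0 0 -0.0115 0.768; 0 0 0 0 0 0 0.768; 0 0 0 0 0 0 0.768"

```text
clock: 8.3
tcp_pos: [0.5543, 0.1332, 0.0698]
tcp_rot: [1.377, 1.091, -1.375]
force: [0.5, -0.4, 0.4]
opening: 0.0669
```

```bash
python3 st.py;python3 - <<'E'
from h import *
for n,b in(('side',(170,130,300,250)),):
    c=ctrl.capture(n); np.save(n+'3.npy',c,allow_pickle=True)
    a=c['img'][b[1]:b[3],b[0]:b[2]]; cv2.imwrite('pics/k3'+n+'.png',cv2.resize(a,None,fx=5,fy=5,interpolation=cv2.INTER_CUBIC)[:,:,::-1])
E
```

```text
t 8.3 tcp [0.5543 0.1332 0.0698] local [0.0015 0.0877 0.0698] jaw az -103.14 down [ 0.001  0.    -1.   ] F loc [ 0.58 -0.23  0.43] q [-0.62  0.29  0.39  1.84 -0.13  1.04 -1.98] open 0.0669 T [-0.    0.13  0.01]
```

View pics/k3side.png

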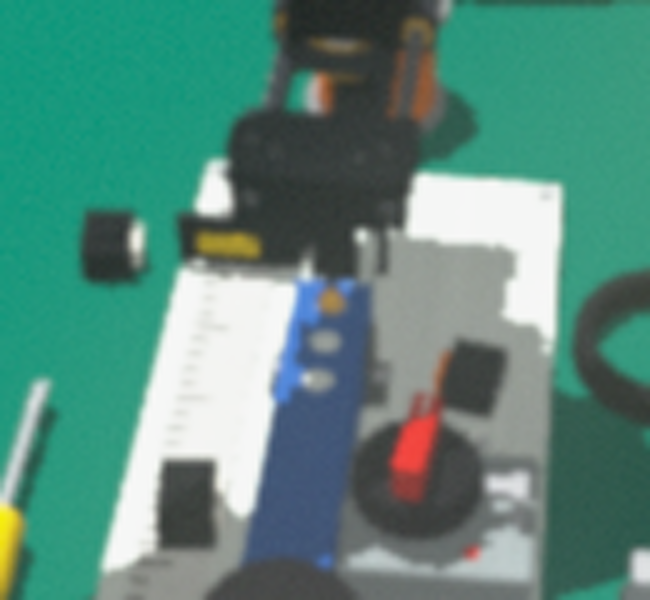

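```bash
python3 - <<'E'
from h import *
c=np.load('side3.npy',allow_pickle=True).item()
for u,v,z in [(333,278,.070),(315,276,.07),(353,280,.07),(330,290,.063),(330,302,.06)]:
    print(L(plane(c,170+u/5,130+v/5,z)).round(4))
print([ (np.array(proj(c,W(0,y,z)))-[170,130])*5 for y,z in((.046,.063),(.046,.056),(.0535,.07),(.0385,.07))])
t=c; 
for r in range(165,192,2): print(r,[pt(c,u,r)[2].round(3) for u in (234,236,238)],[L(pt(c,u,r))[1].round(3) for u in (234,236,238)])
E
```

```text
[0.0002 0.0454 0.07  ]
[-0.0081  0.0459  0.07  ]
[0.0095 0.0451 0.07  ]
[-0.0011  0.0448  0.063 ]
[-0.0006  0.0399  0.06  ]
[array([332.79533661, 288.36826124]), array([332.96894684, 299.46756655]), array([334.61301316, 266.304242  ]), array([330.60275351, 288.12957059])]
165 [np.float64(0.173), np.float64(0.174), np.float64(0.174)] [np.float64(-0.007), np.float64(-0.007), np.float64(-0.006)]
167 [np.float64(0.165), np.float64(0.168), np.float64(0.166)] [np.float64(-0.003), np.float64(-0.006), np.float64(-0.004)]
169 [np.float64(0.155), np.float64(0.159), np.float64(0.157)] [np.float64(0.003), np.float64(-0.002), np.float64(0.001)]
171 [np.float64(0.151), np.float64(0.152), np.float64(0.152)] [np.float64(0.001), np.float64(0.0), np.float64(0.001)]
173 [np.float64(0.147), np.float64(0.146), np.float64(0.147)] [np.float64(-0.0), np.float64(0.001), np.float64(0.001)]
175 [np.float64(0.104), np.float64(0.14), np.float64(0.141)] [np.float64(0.043), np.float64(0.001), np.float64(0.001)]
177 [np.float64(0.099), np.float64(0.097), np.float64(0.097)] [np.float64(0.042), np.float64(0.044), np.
[... 152 characters left out ...]
.085), np.float64(0.084), np.float64(0.083)] [np.float64(0.044), np.float64(0.046), np.float64(0.047)]
183 [np.float64(0.078), np.float64(0.078), np.float64(0.077)] [np.float64(0.045), np.float64(0.045), np.float64(0.046)]
185 [np.float64(0.071), np.float64(0.07), np.float64(0.072)] [np.float64(0.045), np.float64(0.047), np.float64(0.045)]
187 [np.float64(0.057), np.float64(0.061), np.float64(0.057)] [np.float64(0.055), np.float64(0.051), np.float64(0.056)]
189 [np.float64(0.059), np.float64(0.062), np.float64(0.06)] [np.float64(0.045), np.float64(0.043), np.float64(0.046)]
191 [np.float64(0.054), np.float64(0.056), np.float64(0.053)] [np.float64(0.043), np.float64(0.042), np.float64(0.046)]
```

move_arm:
  increments: "0 0 0 -0.0005 -0.002 0 0.768; 0 0 0 -0.0002 -0.001 0 0.768; 0 0 0 -0.0002 -0.001 0 0.768; 0 0 0 0 0 0 0.768"

```text
clock: 8.75
tcp_pos: [0.5534, 0.1302, 0.0699]
tcp_rot: [1.378, 1.092, -1.374]
force: [1.0, 2.9, 1.9]
opening: 0.0667
```

```bash
python3 st.py
```

```text
t 8.75 tcp [0.5534 0.1302 0.0699] local [0.0013 0.0846 0.0699] jaw az -103.12 down [ 0.002  0.001 -1.   ] F loc [0.3  3.02 1.92] q [-0.62  0.28  0.4   1.85 -0.13  1.03 -1.97] open 0.0667 T [ 0.42 -0.03 -0.03]
```

move_arm:
  increments: "0 0 0 0 0 -0.005 0.768; 0 0 0 0 0 -0.004 0.768; 0 0 0 0 0 -0.003 0.768; 0 0 0 0 0 -0.001 0.768; 0 0 0 0 0 0 0.768"

```text
clock: 9.25
tcp_pos: [0.5532, 0.1296, 0.0562]
tcp_rot: [1.376, 1.091, -1.375]
force: [1.9, 2.5, 4.6]
opening: 0.0668
```

```bash
python3 st.py
```

```text
t 9.25 tcp [0.5532 0.1296 0.0562] local [0.0012 0.084  0.0562] jaw az -103.12 down [ 0.001 -0.    -1.   ] F loc [1.32 2.83 4.58] q [-0.62  0.3   0.39  1.86 -0.13  1.01 -1.97] open 0.0668 T [ 0.17 -0.14  0.04]
```

Spring force 4.6 N at tip height 56.2 mm, so the button is nearly flush. I'll press slightly more and push along -y.

move_arm:
  increments: "0 0 0 -0.0005 -0.002 -0.0007 0.768; 0 0 0 -0.0002 -0.001 0 0.768; 0 0 0 0 0 0 0.768"

```text
clock: 9.55
tcp_pos: [0.5524, 0.1266, 0.0557]
tcp_rot: [1.377, 1.092, -1.375]
force: [2.5, 2.1, 3.8]
opening: 0.0673
```

```bash
python3 st.py
```

```text
t 9.55 tcp [0.5524 0.1266 0.0557] local [0.0012 0.0809 0.0557] jaw az -103.14 down [ 0.001  0.    -1.   ] F loc [1.93 2.56 3.83] q [-0.61  0.3   0.39  1.86 -0.13  1.01 -1.96] open 0.0673 T [ 0.31 -0.2   0.03]
```

move_arm:
  increments: "0 0 0 -0.0005 -0.002 0 0.768; 0 0 0 -0.0005 -0.002 0 0.768; 0 0 0 0 0 0 0.768"

```text
clock: 9.85
tcp_pos: [0.5522, 0.1259, 0.0559]
tcp_rot: [1.38, 1.094, -1.371]
force: [3.5, 7.9, 2.2]
opening: 0.0666
```

```bash
python3 st.py
```

```text
t 9.85 tcp [0.5522 0.1259 0.0559] local [0.0011 0.0801 0.0559] jaw az -103.04 down [ 0.003  0.004 -1.   ] F loc [1.58 8.47 2.19] q [-0.61  0.29  0.39  1.86 -0.14  1.   -1.96] open 0.0666 T [ 1.55 -0.69  0.02]
```

move_arm:
  increments: "0 0 0 -0.0002 -0.001 -0.0005 0.768; 0 0 0 -0.0002 -0.001 -0.0005 0.768; 0 0 0 0 0 0 0.768"

```text
clock: 10.15
tcp_pos: [0.5522, 0.1258, 0.0558]
tcp_rot: [1.381, 1.096, -1.368]
force: [3.6, 11.1, 6.1]
opening: 0.0668
```

```bash
python3 st.py
```

```text
t 10.15 tcp [0.5522 0.1258 0.0558] local [0.0012 0.0801 0.0558] jaw az -102.98 down [ 0.004  0.006 -1.   ] F loc [ 1.   11.59  6.06] q [-0.61  0.29  0.39  1.87 -0.14  1.   -1.95] open 0.0668 T [ 2.03 -0.42 -0.1 ]
```

move_arm:
  increments: "0 0 0 -0.0002 -0.001 -0.0005 0.768; 0 0 0 -0.0002 -0.001 -0.0003 0.768; 0 0 0 0 0 0 0.768"

```text
clock: 10.45
tcp_pos: [0.5522, 0.1256, 0.0558]
tcp_rot: [1.383, 1.098, -1.366]
force: [1.8, 14.4, 8.9]
opening: 0.0665
```

```bash
python3 st.py;python3 - <<'E'
from h import *
for n,b in(('side',(200,150,270,220)),):
    c=ctrl.capture(n); np.save(n+'4.npy',c,allow_pickle=True)
    a=c['img'][b[1]:b[3],b[0]:b[2]]; cv2.imwrite('pics/k4'+n+'.png',cv2.resize(a,None,fx=8,fy=8,interpolation=cv2.INTER_CUBIC)[:,:,::-1])
E
```

```text
t 10.45 tcp [0.5522 0.1256 0.0558] local [0.0012 0.0799 0.0558] jaw az -102.93 down [ 0.005  0.009 -1.   ] F loc [-1.5  14.42  8.91] q [-0.61  0.29  0.39  1.87 -0.14  1.   -1.95] open 0.0665 T [ 2.53 -0.23 -0.09]
```

View pics/k4side.png

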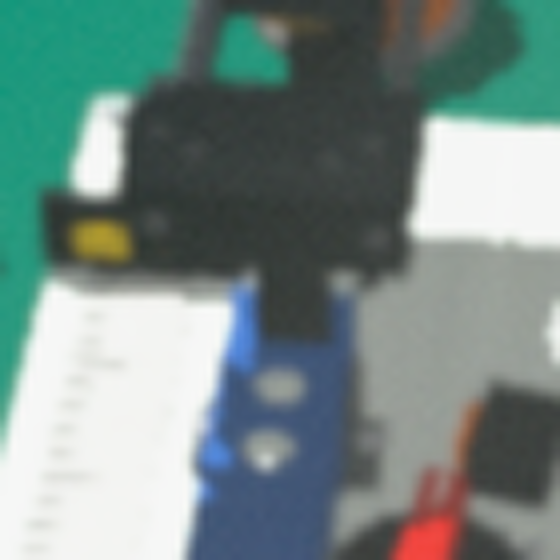

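move_arm:
  increments: "0 0 0 -0.0002 -0.001 0.0004 0.768; 0 0 0 -0.0001 -0.0005 0.0003 0.768; 0 0 0 0 0 0 0.768"

```text
clock: 10.8
tcp_pos: [0.5521, 0.1255, 0.0561]
tcp_rot: [1.383, 1.099, -1.364]
force: [4.2, 16.8, 4.8]
opening: 0.067
```

```bash
python3 st.py
```

```text
t 10.8 tcp [0.5521 0.1255 0.0561] local [0.0011 0.0797 0.0561] jaw az -102.88 down [ 0.006  0.01  -1.   ] F loc [ 0.32 17.29  4.84] q [-0.61  0.29  0.39  1.87 -0.14  1.   -1.95] open 0.067 T [ 3.2  -0.79 -0.03]
```

move_arm:
  increments: "0 0 0 0.0007 0.003 0 0.768; 0 0 0 0.0007 0.003 0 0.768; 0 0 0 0.0002 0.001 0 0.768; 0 0 0 0 0 0 0.768"

```text
clock: 11.2
tcp_pos: [0.5523, 0.1258, 0.0556]
tcp_rot: [1.378, 1.093, -1.373]
force: [-0.1, 5.4, 9.3]
opening: 0.0666
```

```bash
python3 st.py
```

```text
t 11.2 tcp [0.5523 0.1258 0.0556] local [0.0012 0.08   0.0556] jaw az -103.07 down [ 0.002  0.002 -1.   ] F loc [-1.33  5.23  9.32] q [-0.61  0.3   0.39  1.86 -0.14  1.01 -1.96] open 0.0666 T [ 0.65  0.14 -0.01]
```

move_arm:
  increments: "0 0 0 0.0005 0.002 0 0.768; 0 0 0 0 0 -0.0005 0.768; 0 0 0 0 0 -0.0005 0.768; 0 0 0 0 0 0 0.768"

```text
clock: 11.6
tcp_pos: [0.5526, 0.1266, 0.0545]
tcp_rot: [1.377, 1.092, -1.375]
force: [-0.6, 3.0, 10.3]
opening: 0.0666
```

```bash
python3 st.py
```

```text
t 11.6 tcp [0.5526 0.1266 0.0545] local [0.0014 0.0809 0.0545] jaw az -103.11 down [ 0.001  0.001 -1.   ] F loc [-1.21  2.76 10.32] q [-0.61  0.3   0.39  1.86 -0.14  1.01 -1.96] open 0.0666 T [0.19 0.31 0.01]
```

move_arm:
  increments: "0 0 0 -0.0005 -0.002 -0.0005 0.768; 0 0 0 -0.0005 -0.002 0 0.768; 0 0 0 0 0 0 0.768"

```text
clock: 11.9
tcp_pos: [0.5525, 0.1264, 0.0548]
tcp_rot: [1.381, 1.095, -1.369]
force: [0.3, 9.9, 10.8]
opening: 0.0667
```

```bash
python3 st.py
```

```text
t 11.9 tcp [0.5525 0.1264 0.0548] local [0.0013 0.0807 0.0548] jaw az -103.02 down [ 0.004  0.006 -1.   ] F loc [-1.93  9.74 10.76] q [-0.61  0.3   0.39  1.86 -0.14  1.   -1.96] open 0.0667 T [1.66 0.04 0.02]
```

move_arm:
  increments: "0 0 0 -0.0004 -0.0015 0 0.768; 0 0 0 -0.0002 -0.001 0 0.768; 0 0 0 0 0 0 0.768"

```text
clock: 12.2
tcp_pos: [0.5524, 0.1262, 0.0549]
tcp_rot: [1.383, 1.097, -1.366]
force: [2.3, 12.9, 7.7]
opening: 0.0669
```

```bash
python3 st.py
```

```text
t 12.2 tcp [0.5524 0.1262 0.0549] local [0.0013 0.0805 0.0549] jaw az -102.94 down [ 0.005  0.008 -1.   ] F loc [-0.75 13.12  7.7 ] q [-0.61  0.29  0.39  1.87 -0.14  1.   -1.95] open 0.0669 T [ 2.59 -0.31  0.03]
```

move_arm:
  increments: "0 0 0 -0.0002 -0.001 -0.0007 0.768; 0 0 0 0 0 -0.0007 0.768; 0 0 0 0 0 0 0.768"

```text
clock: 12.5
tcp_pos: [0.5526, 0.1263, 0.0546]
tcp_rot: [1.384, 1.098, -1.365]
force: [0.5, 14.2, 14.2]
opening: 0.0663
```

```bash
python3 st.py
```

```text
t 12.5 tcp [0.5526 0.1263 0.0546] local [0.0014 0.0806 0.0546] jaw az -102.91 down [ 0.006  0.01  -1.   ] F loc [-2.71 13.98 14.23] q [-0.61  0.29  0.39  1.87 -0.14  1.   -1.95] open 0.0663 T [ 2.74  0.13 -0.06]
```

move_arm:
  increments: "0 0 0 -0.0002 -0.001 0.0005 0.768; 0 0 0 -0.0002 -0.001 0.0003 0.768; 0 0 0 0 0 0 0.768"

```text
clock: 12.8
tcp_pos: [0.5525, 0.1262, 0.0549]
tcp_rot: [1.385, 1.1, -1.362]
force: [3.7, 17.1, 8.5]
opening: 0.0668
```

```bash
python3 st.py
```

```text
t 12.8 tcp [0.5525 0.1262 0.0549] local [0.0013 0.0805 0.0549] jaw az -102.86 down [ 0.007  0.012 -1.   ] F loc [-0.28 17.53  8.49] q [-0.61  0.29  0.39  1.87 -0.14  1.   -1.95] open 0.0668 T [ 3.68 -0.55 -0.05]
```

move_arm:
  increments: "0 0 0 -0.0002 -0.001 -0.0003 0.768; 0 0 0 -0.0002 -0.001 -0.0003 0.768; 0 0 0 0 0 0 0.768"

```text
clock: 13.1
tcp_pos: [0.5524, 0.1261, 0.0549]
tcp_rot: [1.387, 1.102, -1.36]
force: [2.9, 20.3, 10.1]
opening: 0.0664
```

```bash
python3 st.py
```

```text
t 13.1 tcp [0.5524 0.1261 0.0549] local [0.0013 0.0804 0.0549] jaw az -102.81 down [ 0.008  0.014 -1.   ] F loc [-1.82 20.45 10.12] q [-0.6   0.29  0.39  1.87 -0.15  0.99 -1.94] open 0.0664 T [ 4.32 -0.45 -0.06]
```

move_arm:
  increments: "0 0 0 0 0 0.0005 0.768; 0 0 0 0 0 0.0005 0.768; 0 0 0 0 0 0 0.768"

```text
clock: 13.4
tcp_pos: [0.5524, 0.126, 0.0552]
tcp_rot: [1.386, 1.101, -1.36]
force: [5.3, 21.5, 6.1]
opening: 0.0665
```

```bash
python3 st.py;python3 - <<'E'
from h import *
for n,b in(('side',(190,140,270,220)),('top',(190,170,290,250))):
    c=ctrl.capture(n); np.save(n+'5.npy',c,allow_pickle=True)
    a=c['img'][b[1]:b[3],b[0]:b[2]]; cv2.imwrite('pics/k5'+n+'.png',cv2.resize(a,None,fx=7,fy=7,interpolation=cv2.INTER_CUBIC)[:,:,::-1])
E
```

```text
t 13.4 tcp [0.5524 0.126  0.0552] local [0.0013 0.0803 0.0552] jaw az -102.79 down [ 0.008  0.014 -1.   ] F loc [ 0.28 22.1   6.11] q [-0.6   0.29  0.39  1.87 -0.14  0.99 -1.94] open 0.0665 T [ 4.47 -0.88  0.07]
```

View pics/k5side.png

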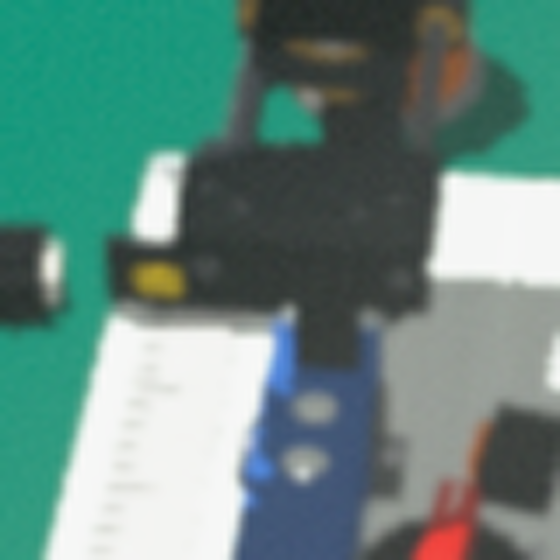

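View pics/k5top.png

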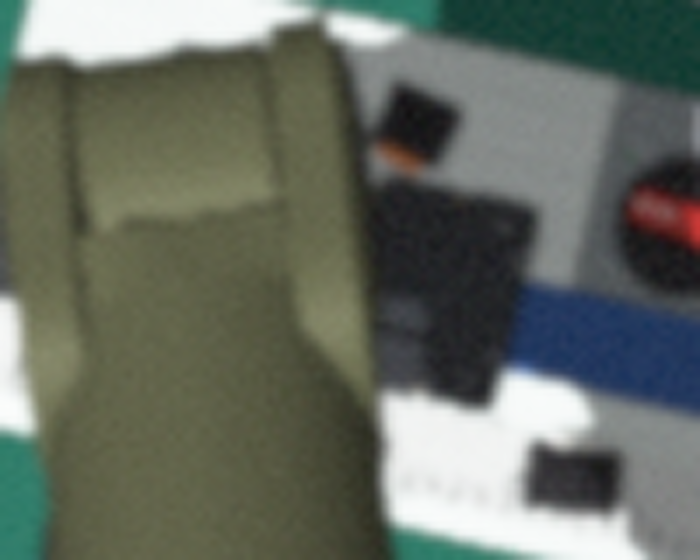

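move_arm:
  increments: "0 0 0 0.0007 0.003 0 0.768; 0 0 0 0.0007 0.003 0 0.768; 0 0 0 0.0007 0.003 0.003 0.768; 0 0 0 0.0005 0.002 0.008 0.79; 0 0 0 0 0 0.005 0.805; 0 0 0 0 0 0 0.805; 0 0 0 0 0 0 0.805"

```text
clock: 14.2
tcp_pos: [0.5516, 0.1244, 0.0683]
tcp_rot: [1.376, 1.091, -1.378]
force: [-0.7, -0.6, 0.6]
opening: 0.0699
```

```bash
python3 st.py;python3 - <<'E'
from h import *
for n,b in(('side',(190,140,270,220)),):
    c=ctrl.capture(n); np.save(n+'6.npy',c,allow_pickle=True)
    a=c['img'][b[1]:b[3],b[0]:b[2]]; cv2.imwrite('pics/k6'+n+'.png',cv2.resize(a,None,fx=7,fy=7,interpolation=cv2.INTER_CUBIC)[:,:,::-1])
E
```

```text
t 14.2 tcp [0.5516 0.1244 0.0683] local [0.0009 0.0785 0.0683] jaw az -103.2 down [-0.001 -0.001 -1.   ] F loc [-0.51 -0.69  0.57] q [-0.62  0.28  0.4   1.85 -0.13  1.03 -1.97] open 0.0699 T [-0.06  0.16  0.02]
```

View pics/k6side.png

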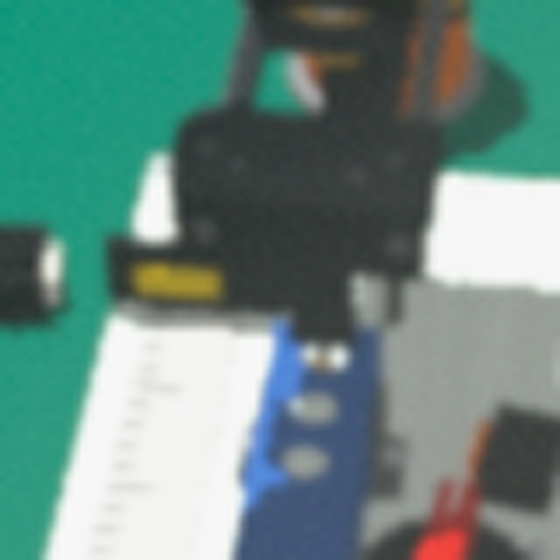

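```bash
python3 - <<'E'
from h import *
for n in ('side0','side2','side3','side4','side5','side6'):
    try: c=np.load(n+'.npy',allow_pickle=True).item()
    except Exception as e: print(n,e); continue
    h=cv2.cvtColor(c['img'],cv2.COLOR_RGB2HSV)
    m=cv2.inRange(h,(18,110,90),(35,255,255)); m[:165]=0;m[195:]=0;m[:,:200]=0;m[:,225:]=0
    ys,xs=np.nonzero(m)
    # fence lower edge: along column 207..212 dark->bright transition
    g=c['img'].max(2).astype(float); e=[]
    for u in range(208,216):
        col=g[176:194,u]; d=np.diff(col); k=d.argmax()
        w=np.clip(d[max(k-1,0):k+2],0,None); e.append(176.5+(w*np.arange(max(k-1,0),max(k-1,0)+len(w))).sum()/w.sum())
    print(n,len(xs),ys.mean().round(2) if len(ys) else '',xs.mean().round(1) if len(xs) else '','edge',np.round(e,2))
E
```

```text
side0 54 178.5 215.0 edge [181.47 181.22 184.39 184.18 184.26 184.49 185.26 185.28]
side2 54 178.5 215.0 edge [181.39 181.2  181.55 184.14 184.17 184.42 176.83 176.77]
side3 61 178.3 215.1 edge [181.38 181.22 181.55 184.15 184.17 184.41 176.8  176.78]
side4 34 179.5 212.2 edge [185.24 185.61 177.45 177.32 177.29 177.37 186.18 186.22]
side5 34 179.5 212.2 edge [185.27 185.7  186.17 177.34 177.25 186.24 186.2  186.23]
side6 62 179.77 214.8 edge [185.27 185.61 186.15 177.37 177.29 177.36 186.19 186.23]
```

move_arm:
  increments: "0 0 0 0 0 -0.006 0.805; 0 0 0 0 0 -0.004 0.805; 0 0 0 0 0 -0.002 0.805; 0 0 0 0 0 0 0.805"

```text
clock: 14.65
tcp_pos: [0.5516, 0.1252, 0.0563]
tcp_rot: [1.375, 1.092, -1.378]
force: [-1.5, -0.1, 2.5]
opening: 0.0699
```

```bash
python3 st.py
```

```text
t 14.65 tcp [0.5516 0.1252 0.0563] local [0.0007 0.0793 0.0563] jaw az -103.15 down [-0.001 -0.001 -1.   ] F loc [-1.4  -0.39  2.55] q [-0.61  0.3   0.4   1.86 -0.13  1.01 -1.96] open 0.0699 T [-0.21  0.37 -0.01]
```

move_arm:
  increments: "0 0 0 0 0 -0.001 0.805; 0 0 0 -0.0005 -0.002 0 0.805; 0 0 0 -0.0002 -0.001 0 0.805; 0 0 0 0 0 0 0.805"

```text
clock: 15.05
tcp_pos: [0.5517, 0.1245, 0.0563]
tcp_rot: [1.378, 1.094, -1.374]
force: [-1.8, 3.9, 5.4]
opening: 0.07
```

```bash
python3 st.py
```

```text
t 15.05 tcp [0.5517 0.1245 0.0563] local [0.001  0.0787 0.0563] jaw az -103.08 down [ 0.001  0.002 -1.   ] F loc [-2.67  3.4   5.39] q [-0.61  0.29  0.4   1.86 -0.14  1.01 -1.96] open 0.07 T [ 0.68  0.52 -0.1 ]
```

Tip now rests on the tube top (z 56.3 mm) without dipping. Pushing on.

move_arm:
  increments: "0 0 0 -0.0004 -0.0015 -0.0005 0.805; 0 0 0 -0.0004 -0.0015 0 0.805; 0 0 0 0 0 0 0.805"

```text
clock: 15.35
tcp_pos: [0.5517, 0.1241, 0.0565]
tcp_rot: [1.38, 1.096, -1.37]
force: [-0.8, 7.9, 7.0]
opening: 0.0698
```

```bash
python3 st.py
```

```text
t 15.35 tcp [0.5517 0.1241 0.0565] local [0.0011 0.0783 0.0565] jaw az -102.99 down [ 0.003  0.006 -1.   ] F loc [-2.61  7.54  6.97] q [-0.61  0.29  0.39  1.87 -0.14  1.   -1.95] open 0.0698 T [ 1.51  0.35 -0.06]
```

move_arm:
  increments: "0 0 0 -0.0004 -0.0015 0 0.805; 0 0 0 -0.0004 -0.0015 0 0.805; 0 0 0 0 0 0 0.805"

```text
clock: 15.65
tcp_pos: [0.5517, 0.1237, 0.0567]
tcp_rot: [1.382, 1.098, -1.366]
force: [1.4, 13.2, 4.4]
opening: 0.0699
```

```bash
python3 st.py
```

```text
t 15.65 tcp [0.5517 0.1237 0.0567] local [0.0011 0.0779 0.0567] jaw az -102.9 down [ 0.005  0.008 -1.   ] F loc [-1.59 13.14  4.36] q [-0.61  0.29  0.39  1.87 -0.14  1.   -1.95] open 0.0699 T [ 2.4  -0.09 -0.08]
```

move_arm:
  increments: "0 0 0 0 0 -0.001 0.805; 0 0 0 -0.0002 -0.001 -0.0005 0.805; 0 0 0 0 0 0 0.805"

```text
clock: 15.95
tcp_pos: [0.5517, 0.1237, 0.0566]
tcp_rot: [1.383, 1.099, -1.365]
force: [0.1, 13.6, 12.0]
opening: 0.0702
```

```bash
python3 st.py
```

```text
t 15.95 tcp [0.5517 0.1237 0.0566] local [0.0011 0.0779 0.0566] jaw az -102.88 down [ 0.006  0.01  -1.   ] F loc [-2.99 13.27 11.97] q [-0.61  0.29  0.39  1.87 -0.14  1.   -1.95] open 0.0702 T [ 2.46  0.6  -0.14]
```

move_arm:
  increments: "0 0 0 -0.0002 -0.001 0.0005 0.805; 0 0 0 -0.0002 -0.001 0.0005 0.805; 0 0 0 0 0 0 0.805"

```text
clock: 16.25
tcp_pos: [0.5511, 0.1197, 0.0567]
tcp_rot: [1.381, 1.097, -1.366]
force: [-0.2, 9.3, 9.1]
opening: 0.07
```

```bash
python3 st.py
```

```text
t 16.25 tcp [0.5511 0.1197 0.0567] local [0.0014 0.0739 0.0567] jaw az -102.87 down [ 0.005  0.007 -1.   ] F loc [-2.28  9.04  9.08] q [-0.6   0.29  0.4   1.87 -0.14  1.   -1.94] open 0.07 T [1.71 0.29 0.03]
```

move_arm:
  increments: "0 0 0 0.0002 0.001 0.002 0.805; 0 0 0 0 0 0.006 0.805; 0 0 0 0 0 0.006 0.805; 0 0 0 0 0 0 0.805"

```text
clock: 16.65
tcp_pos: [0.5493, 0.1151, 0.0693]
tcp_rot: [1.376, 1.093, -1.375]
force: [0.1, 5.6, 2.3]
opening: 0.07
```

```bash
python3 st.py;python3 - <<'E'
from h import *
for n,b in(('side',(190,140,270,220)),):
    c=ctrl.capture(n); np.save(n+'7.npy',c,allow_pickle=True)
    a=c['img'][b[1]:b[3],b[0]:b[2]]; cv2.imwrite('pics/k7'+n+'.png',cv2.resize(a,None,fx=7,fy=7,interpolation=cv2.INTER_CUBIC)[:,:,::-1])
E
```

```text
t 16.65 tcp [0.5493 0.1151 0.0693] local [0.0008 0.069  0.0693] jaw az -103.11 down [ 0.     0.001 -1.   ] F loc [-1.22  5.49  2.33] q [-0.61  0.27  0.4   1.86 -0.12  1.03 -1.95] open 0.07 T [1.09 0.35 0.07]
```

View pics/k7side.png

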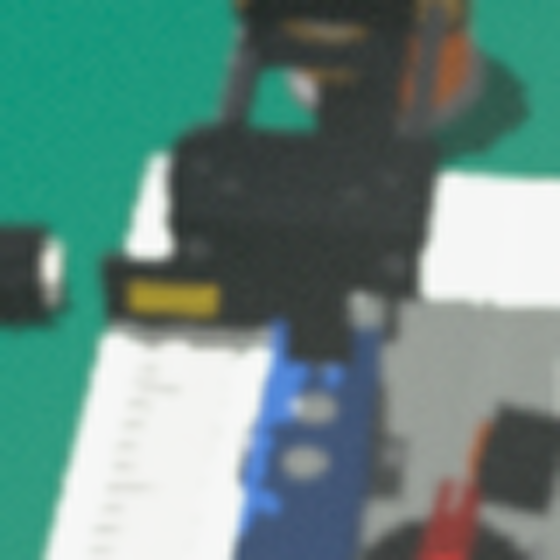

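move_arm:
  increments: "0 0 0 -0.0004 -0.0015 0.001 0.805; 0 0 0 -0.0004 -0.0015 0.001 0.805; 0 0 0 -0.0004 -0.0015 0 0.805; 0 0 0 -0.0004 -0.0015 0 0.805; 0 0 0 -0.0002 -0.001 0 0.805; 0 0 0 0 0 0 0.805"

```text
clock: 17.3
tcp_pos: [0.5476, 0.1062, 0.0706]
tcp_rot: [1.376, 1.09, -1.377]
force: [-0.6, 0.0, -0.3]
opening: 0.0703
```

```bash
python3 st.py
```

```text
t 17.3 tcp [0.5476 0.1062 0.0706] local [0.0011 0.0599 0.0706] jaw az -103.21 down [-0.    -0.001 -1.   ] F loc [-0.55 -0.11 -0.27] q [-0.6   0.26  0.41  1.87 -0.12  1.03 -1.94] open 0.0703 T [-0.01  0.2  -0.02]
```

```bash
python3 - <<'E'
from h import *
for n,b in(('side',(190,140,270,220)),):
    c=ctrl.capture(n); np.save(n+'8.npy',c,allow_pickle=True)
    a=c['img'][b[1]:b[3],b[0]:b[2]]; cv2.imwrite('pics/k8'+n+'.png',cv2.resize(a,None,fx=7,fy=7,interpolation=cv2.INTER_CUBIC)[:,:,::-1])
E
```

```text
(no output)
```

View pics/k8side.png

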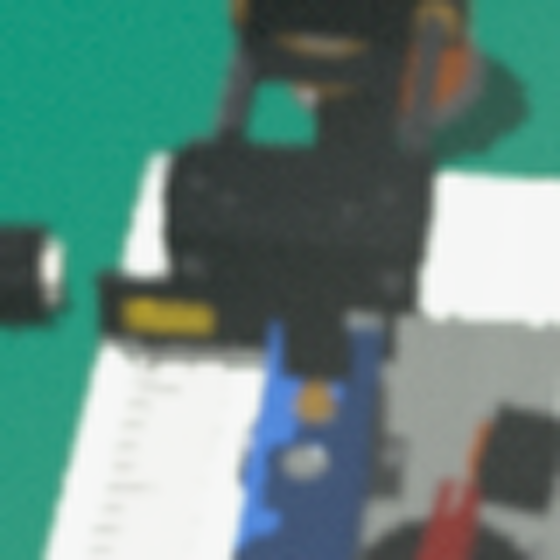

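move_arm:
  increments: "0 0 0 -0.0004 -0.0015 0 0.805; 0 0 0 -0.0004 -0.0015 0 0.805; 0 0 0 0 0 0 0.805"

```text
clock: 17.65
tcp_pos: [0.5469, 0.1047, 0.0706]
tcp_rot: [1.376, 1.092, -1.375]
force: [1.3, 0.9, -0.8]
opening: 0.0699
```

```bash
python3 st.py
```

```text
t 17.65 tcp [0.5469 0.1047 0.0706] local [0.0008 0.0583 0.0706] jaw az -103.12 down [ 0.  0. -1.] F loc [ 1.07  1.13 -0.82] q [-0.6   0.26  0.41  1.87 -0.12  1.03 -1.94] open 0.0699 T [ 0.23 -0.   -0.02]
```

move_arm:
  increments: "0 0 0 -0.0004 -0.0015 0 0.805; 0 0 0 0 0 0 0.805"

```text
clock: 17.85
tcp_pos: [0.5465, 0.1033, 0.0707]
tcp_rot: [1.376, 1.092, -1.375]
force: [2.1, 2.1, -1.3]
opening: 0.0701
```

```bash
python3 st.py
```

```text
t 17.85 tcp [0.5465 0.1033 0.0707] local [0.0007 0.0569 0.0707] jaw az -103.13 down [ 0.  0. -1.] F loc [ 1.54  2.54 -1.33] q [-0.6   0.26  0.41  1.87 -0.12  1.03 -1.94] open 0.0701 T [ 0.29 -0.19 -0.06]
```

move_arm:
  increments: "0 0 0 0.0005 0.002 0 0.805; 0 0 0 0.0005 0.002 0.01 0.805; 0 0 0 0 0 0.03 0.805; 0 0 0 0 0 0.03 0.805; 0 0 0.121 0.0015 -0.0116 0.02 0.6; 0 0 0.121 0.0015 -0.0116 0 0.4; 0 0 0.121 0.0015 -0.0116 0 0.4; 0 0 0.121 0.0015 -0.0116 0 0.4; 0 0 0.121 0.0015 -0.0116 0 0.4; 0 0 0.121 0.0015 -0.0116 0 0.4; 0 0 0.121 0.0015 -0.0116 0 0.4; 0 0 0.121 0.0015 -0.0116 0 0.4; 0 0 0.121 0.0015 -0.0116 0 0.4; 0 0 0.121 0.0015 -0.0116 0 0.4; 0 0 0.121 0.0015 -0.0116 0 0.4; 0 0 0.121 0.0015 -0.0116 0 0.4; 0 0 0 0 0 0 0.4"

```text
clock: 19.55
tcp_pos: [0.5653, -0.0346, 0.1614]
tcp_rot: [0.274, 1.553, -0.276]
force: [0.8, -0.6, -0.1]
opening: 0.0349
```

```bash
python3 st.py; python3 - <<'E'
from h import *
for n,b in(('side',(190,140,270,240)),('top',(190,170,320,260))):
    c=ctrl.capture(n); np.save(n+'9.npy',c,allow_pickle=True)
    a=c['img'][b[1]:b[3],b[0]:b[2]]; cv2.imwrite('pics/k9'+n+'.png',cv2.resize(a,None,fx=6,fy=6,interpolation=cv2.INTER_CUBIC)[:,:,::-1])
E
```

```text
t 19.55 tcp [ 0.5653 -0.0346  0.1614] local [ 0.0504 -0.0732  0.1614] jaw az -20.11 down [ 0.    -0.001 -1.   ] F loc [ 0.88 -0.43 -0.07] q [-0.34  0.19  0.39  1.76 -0.07  1.21 -0.27] open 0.0349 T [-0.1   0.06 -0.01]
```

View pics/k9side.png

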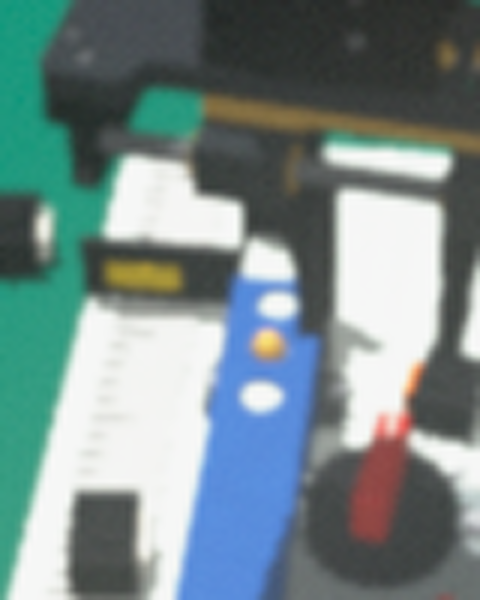

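View pics/k9top.png

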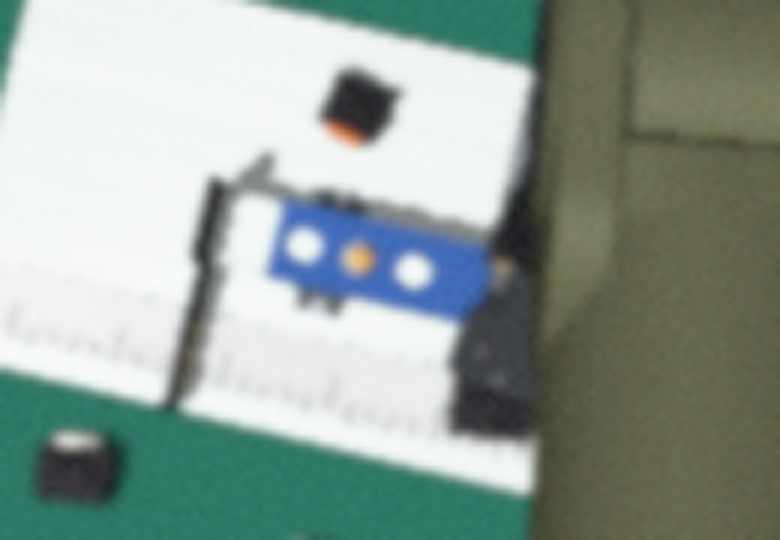

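move_arm:
  increments: "0 0 0 0.0004 0.003 -0.03 0.4; 0 0 0 0 0 -0.03 0.4; 0 0 0 0 0 -0.0155 0.3; 0 0 0 0 0 -0.003 0.2; 0 0 0 0 0 0 0; 0 0 0 0 0 0 0; 0 0 0 0 0 0 0; 0 0 0 0 0 0 0; 0 0 0 0 0 0 0"

```text
clock: 20.55
tcp_pos: [0.5668, -0.0291, 0.0833]
tcp_rot: [0.274, 1.551, -0.272]
force: [1.1, -0.2, 2.1]
opening: 0.0112
```

```bash
python3 st.py
```

```text
t 20.55 tcp [ 0.5668 -0.0291  0.0833] local [ 0.0505 -0.0675  0.0833] jaw az -19.94 down [ 0.003  0.    -1.   ] F loc [1.09 0.08 2.06] q [-0.33  0.26  0.38  1.84 -0.11  1.06 -0.25] open 0.0112 T [-0.07 -0.12  0.02]
```

move_arm:
  increments: "0 0 0 0 0 -0.003 0; 0 0 0 0 0 -0.003 0; 0 0 0 0 0 -0.003 0; 0 0 0 0 0 -0.001 0; 0 0 0 0 0 0 0"

```text
clock: 21.05
tcp_pos: [0.567, -0.0291, 0.0751]
tcp_rot: [0.274, 1.551, -0.272]
force: [-4.2, 0.6, 19.0]
opening: 0.0118
```

```bash
python3 st.py
```

```text
t 21.05 tcp [ 0.567  -0.0291  0.0751] local [ 0.0508 -0.0674  0.0751] jaw az -19.95 down [ 0.003  0.001 -1.   ] F loc [-4.27 -0.34 18.97] q [-0.32  0.27  0.38  1.84 -0.12  1.04 -0.25] open 0.0118 T [0.06 1.21 0.  ]
```

Bottomed (8.2 mm down, 19 N). Turning back clockwise.

move_arm:
  increments: "0 0 -0.12 0.0002 -0.0002 0 0; 0 0 -0.12 0.0002 -0.0002 0 0; 0 0 -0.12 0.0002 -0.0003 0 0; 0 0 -0.12 0.0002 -0.0003 0 0; 0 0 -0.12 0.0002 -0.0003 0 0; 0 0 -0.12 0.0002 -0.0003 0 0; 0 0 -0.12 0.0002 -0.0003 0 0"

```text
clock: 21.75
tcp_pos: [0.5684, -0.0305, 0.0751]
tcp_rot: [0.929, 1.364, -0.924]
force: [-4.4, 1.7, 20.4]
opening: 0.0115
```

```bash
python3 st.py
```

```text
t 21.75 tcp [ 0.5684 -0.0305  0.0751] local [ 0.0524 -0.0685  0.0751] jaw az -68.34 down [ 0.002  0.002 -1.   ] F loc [-4.71  0.67 20.4 ] q [-0.43  0.29  0.5   1.84 -0.16  1.05 -1.05] open 0.0115 T [0.32 1.3  0.04]
```

move_arm:
  increments: "0 0 -0.12 0 -0.0003 0 0; 0 0 -0.12 0 -0.0003 0 0; 0 0 -0.12 0 -0.0003 0 0; 0 0 -0.12 0 -0.0003 0 0; 0 0 -0.12 0 0 0 0; 0 0 -0.04 0 0 0 0; 0 0 0 0 0 0 0"

```text
clock: 22.45
tcp_pos: [0.5686, -0.0319, 0.0751]
tcp_rot: [1.398, 1.076, -1.393]
force: [-4.1, 0.7, 20.3]
opening: 0.012
```

```bash
python3 st.py
```

```text
t 22.45 tcp [ 0.5686 -0.0319  0.0751] local [ 0.0529 -0.0698  0.0751] jaw az -104.71 down [ 0.002  0.001 -1.   ] F loc [-4.17 -0.29 20.27] q [-0.51  0.3   0.6   1.85 -0.2   1.05 -1.66] open 0.012 T [0.19 1.27 0.37]
```

move_arm:
  increments: "0 0 0 0 0 0.004 0; 0 0 0 0 0 0.004 0; 0 0 0 0 0 0.001 0.2; 0 0 0 0 0 0 0.4; 0 0 0 0 0 0 0.4; 0 0 0 0 0 0.02 0.4; 0 0 0 0 0 0.04 0.4; 0 0 0 0 0 0.04 0.4; 0 0 0 0 0.04 0.02 0.4; 0 0 0 0 0.05 0 0.4; 0 0 0 0 0.05 0 0.4; 0 0 0 0 0.05 0 0.4; 0 0 0 0 0.05 0 0.4; 0 0 0 0 0 0 0.4; 0 0 0 0 0 0 0.4"

```text
clock: 23.95
tcp_pos: [0.5661, 0.209, 0.1997]
tcp_rot: [1.391, 1.078, -1.396]
force: [0.6, -0.3, 0.1]
opening: 0.0344
```

```bash
python3 st.py; python3 - <<'E'
from h import *
for n,b in(('side',(170,140,290,250)),('top',(160,120,400,300))):
    c=ctrl.capture(n); np.save(n+'10.npy',c,allow_pickle=True); save(c,n+'10')
    f=5 if n=='side' else 3.3
    a=c['img'][b[1]:b[3],b[0]:b[2]]; cv2.imwrite('pics/k10'+n+'.png',cv2.resize(a,None,fx=f,fy=f,interpolation=cv2.INTER_CUBIC)[:,:,::-1])
s0=np.load('side0.npy',allow_pickle=True).item()
h=lambda c:[cv2.cvtColor(c['img'],cv2.COLOR_RGB2HSV)]
for n in('side0','side10'):
    c=np.load(n+'.npy',allow_pickle=True).item(); H=cv2.cvtColor(c['img'],cv2.COLOR_RGB2HSV)
    red=cv2.inRange(H,(0,140,80),(7,255,255))|cv2.inRange(H,(173,140,80),(180,255,255)); M=np.zeros_like(red); M[205:240,235:275]=red[205:240,235:275]
    p=cv2.findNonZero(M); print(n,cv2.boundingRect(p),cv2.minAreaRect(p),p.mean(0))
    for u,v in((247,213),(251,214),(256,214),(244,226)): print((u,v),pt(c,u,v).round(4))
E
```

```text
t 23.95 tcp [0.5661 0.209  0.1997] local [-0.0042  0.1642  0.1997] jaw az -104.55 down [-0.002 -0.002 -1.   ] F loc [ 0.68 -0.19  0.13] q [-0.8   0.25  0.48  1.62 -0.12  1.31 -2.13] open 0.0344 T [-0.08  0.15 -0.01]
side0 (243, 214, 20, 6) ((252.50344848632812, 216.44139099121094), (19.143381118774414, 4.110541820526123), 3.3664605617523193) [[251.33333333 216.56944444]]
(247, 213) [0.5637 0.059  0.0111]
(251, 214) [ 0.5604 -0.0276  0.0985]
(256, 214) [ 0.5708 -0.0267  0.0963]
(244, 226) [ 0.5445 -0.0405  0.0786]
side10 (243, 214, 21, 10) ((253.0, 218.5), (9.0, 20.0), 90.0) [[252.51875 218.48125]]
(247, 213) [ 0.553  -0.0214  0.096 ]
(251, 214) [ 0.5604 -0.0273  0.0983]
(256, 214) [ 0.5706 -0.028   0.0977]
(244, 226) [ 0.5446 -0.0399  0.078 ]
```

View pics/k10side.png

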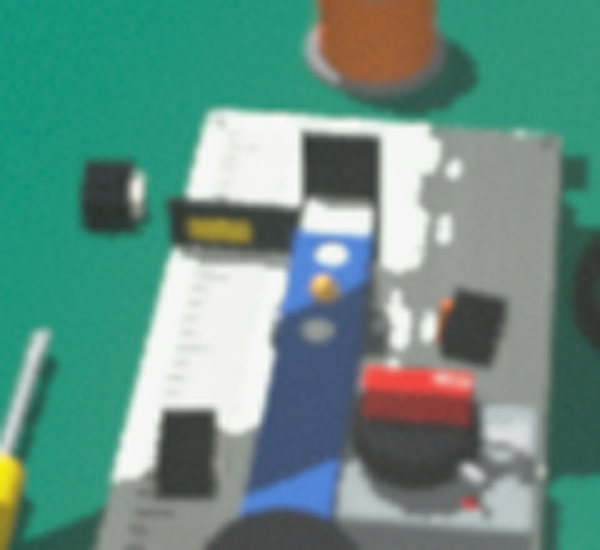

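View pics/k10top.png

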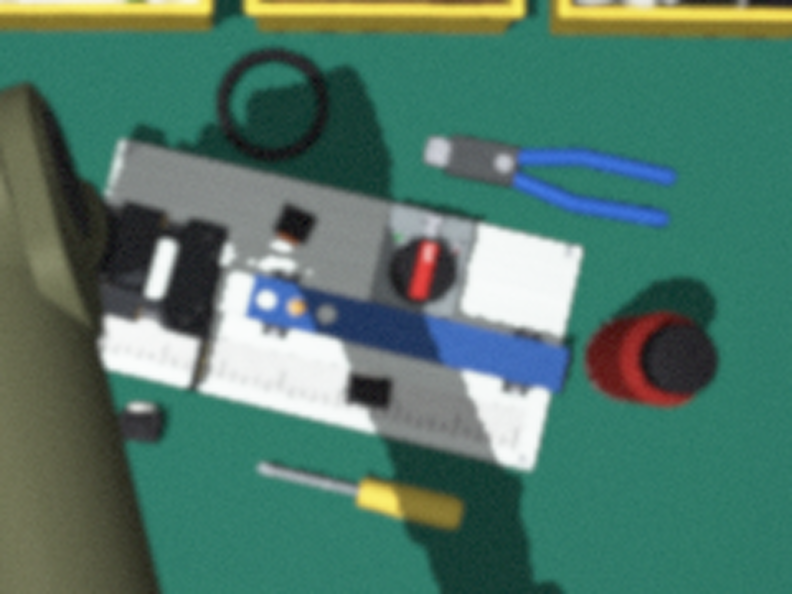

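```bash
python3 - <<'E'
from h import *
a=np.load('top0.npy',allow_pickle=True).item()['img']; b=np.load('top10.npy',allow_pickle=True).item()['img']
def cen(im,lo,hi,r):
    m=cv2.inRange(cv2.cvtColor(im,cv2.COLOR_RGB2HSV),lo,hi)[r[1]:r[3],r[0]:r[2]]; ys,xs=np.nonzero(m); return xs.mean().round(1),ys.mean().round(1)
for n,lo,hi,r in [('driver',(20,120,100),(32,255,255),(260,255,310,290)),('crimper',(100,120,60),(125,255,255),(310,155,370,195)),('flask',(0,0,0),(180,255,60),(340,210,385,245)),('tape',(0,0,0),(180,255,50),(220,130,265,172)),('connA/C',(0,0,0),(180,255,60),(262,230,282,246)),('connleft',(0,0,0),(180,255,60),(194,240,214,256)),('connb',(0,0,0),(180,255,60),(240,180,258,196))]:
    print(n,cen(a,lo,hi,r),cen(b,lo,hi,r))
print(ctrl.job_done())
E
```

```text
driver (np.float64(24.1), np.float64(17.0)) (np.float64(23.6), np.float64(17.0))
crimper (np.float64(29.5), np.float64(20.2)) (np.float64(29.5), np.float64(20.3))
flask (np.float64(24.7), np.float64(13.8)) (np.float64(24.9), np.float64(15.0))
tape (np.float64(22.8), np.float64(21.0)) (np.float64(24.3), np.float64(24.9))
connA/C (np.float64(9.7), np.float64(7.9)) (np.float64(10.0), np.float64(8.1))
connleft (np.float64(9.5), np.float64(8.4)) (np.float64(6.7), np.float64(8.8))
connb (np.float64(9.6), np.float64(7.2)) (np.float64(9.2), np.float64(7.2))
the job is handed in; nothing more can be done
None
```

The gauge is now one hole shorter and locked again, and I handed the job in at about 24 s. I pressed the knob down and turned it free by about 1.45 rad. I then pressed the button, slid the tube in, and pushed only the plate until the button snapped out of the next hole. Last, I pressed the knob again and turned it back to its end stop.

**Last checks**
- **Button:** it sits fully out, centred in the middle hole, and the arm's contact position puts the slide at about 25 mm.
- **Knob:** the bar is square to the tube again. The depth reading puts its top at about 98 mm, the same as at the start, so it sprang back up.
- **Bystanders:** the crimper, the driver, and the connectors on the board look unmoved, within about half a pixel. The figures for the flask, the tape and the connector left of the board moved 1 to 4 pixels. I put that down to the arm and its shadow in those areas, as the pictures look unchanged, but I did not check it further. The spool was not measured, only seen in the pictures.

**What went wrong:** the first attempts to slip the button under the edge stuck at about 4 mm of slide, even with up to 22 N of push. I lifted off, widened the fingers slightly and lightened the press, and it then went through at about 13 N or a little more.

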